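# Bring the tall spice jar to the front of the carousel

### The arm

A 6-joint arm with a two-finger parallel gripper is mounted at the origin on the work surface. World frame = base frame: x ahead of the robot, y to its left, z up, the work surface at z = 0. Lengths are in m, angles in rad, forces in N, time in s.
With the tool pointing down it reaches from about 0.375 to 0.75 m from the base axis. Payload 9 kg.
Tool frame: the origin (TCP) lies midway between the tips of the shut fingers; the grasp point (between the pads) lies 19 mm behind it; z points along the fingers, y is the direction in which the jaws open and shut (so a half turn about z gives the same grasp; the last joint's range is limited). The gripper opens to 85 mm and grips with 20 to 120 N. Pads are 22 mm wide; open, the fingers measure 114 mm over their backs; the gripper's body (76 mm by 85 mm) begins 54 mm behind the grasp point. The pads swing forward as they close: fully open they stand 13 mm farther back than shut.
Start: joints at [1.08, 0.104, 0.097, 1.564, 0, 1.353], TCP at [0.162, 0.578, 0.231] pointing down, gripper open.
Joint ranges: [-2.99, 2.99], [-0.84, 1.86], [-1.1, 1.16], [-1.84, 2.11], [-1.51, 1.56], [-3.14, 3.14]. Speed limits (rad/s): [2.22, 2.22, 2.57, 3.14, 3.14, 3.14].

### API

Orientations are given as [roll, pitch, yaw] about the fixed x, y, z axes, in that order (R = Rz(yaw) Ry(pitch) Rx(roll)).
In Python, from station import sensors, eyes, ticket gives the robot as it stands.
- The arm moves only by the tool move_arm, never from a script. Its argument "plan" is a list of rows, each a list of 4 numbers: the shift along the tool's x, y, z in mm, then the turn about the tool's z in rad. In form: [[tx, ty, tz, spin], ...]. A call has 1 to 20 rows; each row is the pose to reach, as a shift and turn from the pose commanded when the call began, along the tool's axes at that moment; what a row does not reach only later rows make up. A row lasts 1/12 s, in which the tool goes at most 41.7 mm and 7.16 degrees, less where a joint would pass 70% of its speed; a pose out of reach is approached as far as the arm can. A call with a gripper value outside its range is refused whole. "hand" is the closure, from -1 (fully open) to 1 (shut), set as the call begins (left out, the last holds). The fingers move at their own pace and stop on an object; "grip_force" is the grip in N (left out, the last holds). Time passes only in rows, so rows that repeat a pose let the fingers close. It gives the time, the measured TCP pose, the force and the opening at its end, in the units of the state.
- sensors.sense(): the state, without advancing time (a new reading comes with each control period).
- eyes.grab_frame(name): name is "side" or "top"; returns a dict with "img" (480x640x3 uint8, red, green, blue), "depth" (480x640 float32, m along the optical axis (not along the pixel's ray), 0 where there is no reading), "vfov" (degrees; the focal length in pixels is half the picture's height over the tangent of half this angle, whatever the lens; pixels are square), "cx", "cy" (the principal point, pixels), "view" (4x4, takes a point from world to camera coordinates). Camera axes: x right, y up, looking along -z (the intrinsics and any distortion apply to the point x, -y, -z); pixel columns grow to the right and rows downward; lengths in m; the calibration is good to about 2 mm. A picture is of the moment at which its call begins.
- ticket.job_done(): hands the job in, once; it reports no verdict.
Trained networks look in a picture, given as the dict that the camera call returned (one of the last four; its "shot" number tells which), for a name from the list of things; names that differ only in an ending like _2 or _b are one class to them, and where a whole thing is asked for, a point or a joint stands for the part that bears it (a point fixed in the world has none). Each returns a list of dicts, best first, with "score" (0 to 1); they miss things now and then, are a little off and sometimes report something else, mostly with a low value. They report only what shows in the picture. A call takes as long as a camera call.
- eyes.regions_of(picture, label): "region" (480x640 bool, what is visible of it) and "point" ([column, row] in pixels, amid what is visible of it).
The state is a dict: "t": time; "joint_positions": joint angles; "joint_velocities": joint speeds; "joint_torque": joint torques, N m; "eef_pos": TCP position; "orientation": TCP orientation; "contact_force": force on the tool from outside, world axes, zero at the start; "wrist_torque": the same for the moment, N m; "finger_gap": opening from 0.0 (shut) to 1.0 (fully open).
Only numpy, scipy, OpenCV 4.12 (cv2) and the standard library are available. Lean on these libraries where they do the work, as an engineer would, in place of code of your own. Each camera call takes 0.05 s, during which the arm holds its last target.

### The job

The cook is about to spoon from the tall jar with the ball-topped lid: turn the spice carousel until that jar stands at the front, squarely in line with the pointer on the carousel's foot, without ever spinning it fast. Finish while still gripping the bar handle on top of the carousel, holding the turntable still there; do not let go. Leave the bowl, the tub, the oil bottle and the spoon where they are.

Things in the scene. Friction and masses are not known exactly. Their poses are not given: they have to be found in the camera images.
- carousel: The carousel's fixed foot, a dark steel disc 210 mm across that cannot move. Origin on the turning axis, at the table top; z up. Its own -x axis is the front: there a flat pointer 36 mm wide and 12 mm high sticks out from under the turntable, its tip 233 mm from the axis.
- turntable (a joint): Angle of the turntable on its foot, rad, counter-clockwise from above positive. 0 or a whole turn (2 pi): tall jar exactly at the front. It turns freely both ways, with no stops within a turn of any start, against a light friction of about 0.1 N m, and stays where it is left.
- disc (a point): Centre of the turntable's upper face, on the axis. The turntable is a pale wooden disc 280 mm across, its top 36 mm above the table, with six glass spice jars with red lids clipped firmly in seats, evenly spaced, 98 mm from the axis. All jars are 54 mm across; the five others have flat lids and reach at most 117 mm above the table.
- tall_jar (a point): Centre of the tall jar (54 mm across), 98 mm from the turning axis and 90 mm above the table. It is the tallest jar, with a ball knob 22 mm across on its lid; the knob's top is 171 mm above the table.
- handle (a point): Dark wooden bar handle, 80 mm long, 18 mm thick, 44 mm high, on a steel post 22 mm across in the middle of the turntable, turning with it. This point: the bar's centre, on the turning axis, 216 mm above the table (bar from 194 to 238 mm). Its x axis runs along the bar; the bar lies along the line from the axis to the tall jar, which stands on the bar's -x side; y is across its thickness.
- bowl: Small white china bowl, 116 mm across, 55 mm high; origin under its centre. Leave alone.
- tub: White plastic tub, 124 mm across, 110 mm high; origin under its centre. Leave alone.
- oil: Oil bottle, 68 mm across, 210 mm high; origin under its centre. Leave alone.
- spoon: Spoon lying flat on the table, along its x axis. Leave alone.

How it is judged:
At the end, for the whole second after the job is handed in: The tall jar's centre is within 13 mm sideways of the pointer's line (about 7.5 degrees) on the front side, the turntable is still (under 0.05 rad/s) and the fingers hold the bar handle with more than 5 N, the grasp point within 45 mm of the bar's centre (y of tall_jar in the frame of carousel between -0.013 and 0.013 m and x of tall_jar in the frame of carousel below -0.08 m and velocity of joint turntable between -0.05 and 0.05 rad/s and contact force between the fingers and carousel above 5 N and distance between the grasp point and handle below 0.045 m); the arm keeps its last pose, push and grip.
It fails at once if the turntable is spun fast (over 5 rad/s) (velocity of joint turntable above 5 rad/s or velocity of joint turntable below -5 rad/s).
It fails at once if the bowl, tub, oil bottle or spoon is moved more than 30 mm (distance of any of bowl, tub, oil, spoon from where it was at the start of the episode above 0.03 m).
It also fails if it takes over 54 s, if anything falls off the work surface, if the arm or the gripper's body presses on something with over 40 N, if the wrist force passes 120 N, or if a joint passes its speed limit or range.

## Working session

There is one attempt and no reset: what is moved stays moved. The work goes in short steps, Python scripts to look and compute and a tool call to move; the robot and the scene stay as the last step left them, time stands still between calls to the robot, and variables do not carry over. Pictures are saved under pics/ and viewed, and the job is handed in when it is done.

Besides the shell and the picture viewer there is one more tool, called after "Emit:" as a command line: name --pt "numbers of a row" for each row, then --argument value for the rest. move_arm: Moves the arm, as the interface text tells. Its arguments: {"type":"object","properties":{"plan":{"type":"array"},"hand":{"type":"number"},"grip_force":{"type":"number"}},"required":["plan"]}

```bash
mkdir -p pics; ls; cat > h.py <<'E'
import numpy as np, cv2
from station import sensors, eyes, ticket
def cloud(f):
    d=f["depth"]; fl=240/np.tan(np.radians(f["vfov"])/2)
    v,u=np.mgrid[0:480,0:640]
    x=(u-f["cx"])/fl*d; y=-(v-f["cy"])/fl*d
    P=np.stack([x,y,-d,np.ones_like(d)],-1)
    W=P@np.linalg.inv(np.array(f["view"])).T
    W=W[...,:3]; W[d==0]=np.nan
    return W
def save(f,n): cv2.imwrite("pics/"+n,f["img"][...,::-1])
E
python3 - <<'E'
from h import *
print(sensors.sense())
for n in ("top","side"):
    f=eyes.grab_frame(n); save(f,n+"0.png"); np.savez(n+"0.npz",img=f["img"],W=cloud(f))
    print(n,[ (k,v) for k,v in f.items() if k not in("img","depth")])
    W=cloud(f)
    for l in ("carousel","handle","tall_jar"):
        for r in eyes.regions_of(f,l)[:2]:
            m=r["region"]; print(l,r["score"],r["point"],m.sum(),np.nanmedian(W[m],0))
E
```

```text
pics
{'t': 0.0, 'joint_positions': array([1.08030618e+00, 1.04702227e-01, 9.64542793e-02, 1.56388161e+00,
       3.24598175e-05, 1.35307018e+00]), 'joint_velocities': array([ 1.58692999e-03,  5.53744341e-04,  5.68151644e-04,  6.17873837e-05,
       -1.04952463e-03, -8.95742360e-04]), 'joint_torque': array([-3.02985740e-03, -5.56939280e+01,  5.03640783e+01,  1.72122172e-02,
       -6.70390127e-04, -4.29049521e-06]), 'eef_pos': array([0.16147422, 0.57752213, 0.23051235]), 'orientation': array([-3.14029791e+00, -3.19684744e-04,  2.86882842e+00]), 'contact_force': array([0.51223928, 0.26202533, 0.40850032]), 'wrist_torque': array([-0.01090609,  0.00556938, -0.00325715]), 'finger_gap': 0.9978941369439912}
top [('vfov', 50.817849954844085), ('cx', 318.53153058287904), ('cy', 240.9971781740248), ('view', array([[ 0.01324176, -0.9999056 , -0.00366608, -0.00565201],
       [ 0.97564668,  0.0121175 ,  0.21901305, -0.53316597],
       [-0.21894795, -0.00647691,  0.97571504, -1.35786108],
       [ 0.        ,  0.        ,  0.        ,  1.        ]])), ('shot', 1)]
carousel 0.74 [353.3, 240.1] 7705 [ 0.5323719  -0.08688811  0.03927848]
handle 0.78 [349.4, 240.1] 7497 [ 0.53679109 -0.08411555  0.03961755]
tall_jar 0.74 [351.6, 241.0] 7542 [ 0.53615024 -0.08419133  0.03951975]
side [('vfov', 54.23833167085303), ('cx', 327.48662350839794), ('cy', 235.3357742269878), ('view', array([[ 0.94379892, -0.33017979, -0.01499668, -0.45910169],
       [ 0.24685209,  0.67398688,  0.69627993, -0.22532403],
       [-0.21978999, -0.66085021,  0.71761366, -1.06095479],
       [ 0.        ,  0.        ,  0.        ,  1.        ]])), ('shot', 2)]
carousel 0.85 [364.5, 292.8] 11396 [ 0.53145853 -0.10436235  0.04289774]
carousel 0.7 [251.4, 182.3] 929 [0.38609598 0.4186993  0.03525726]
handle 0.8 [370.5, 288.3] 10648 [ 0.53563274 -0.10534953  0.04643735]
tall_jar 0.89 [366.4, 290.1] 10767 [ 0.53514456 -0.10486526  0.04573304]
```

View pics/top0.png

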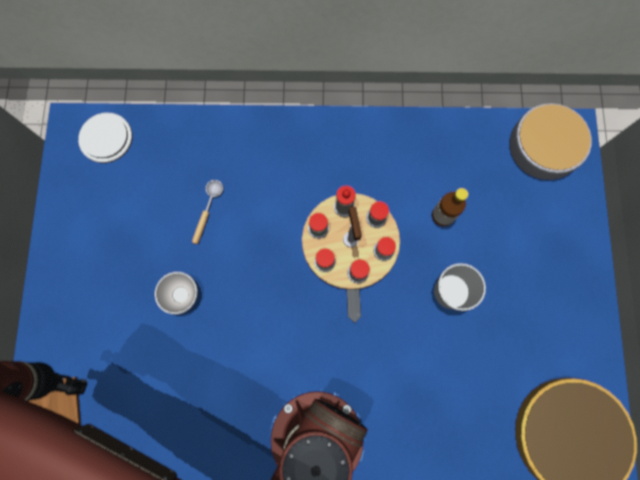

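View pics/side0.png

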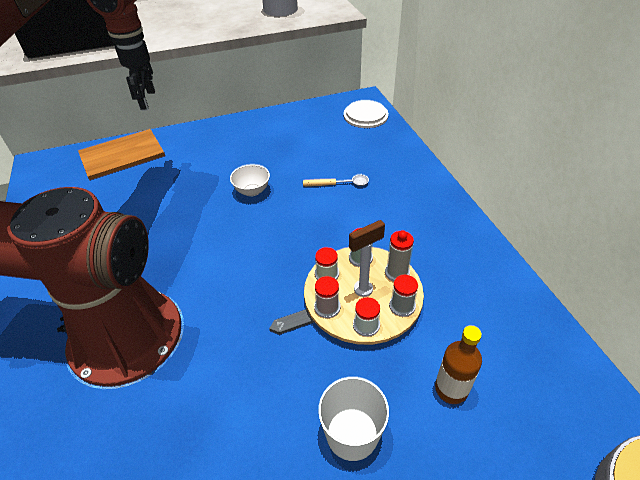

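```bash
python3 - <<'E'
import numpy as np
for n in("top","side"):
    z=np.load(n+"0.npz"); W=z["W"]; I=z["img"].astype(int)
    near=np.hypot(W[...,0]-.54,W[...,1]+.09)<.2
    h=near&(W[...,2]>.228)&(W[...,2]<.25)
    p=W[h]; c=p.mean(0); e,v=np.linalg.eigh(np.cov(p[:,:2].T)); 
    v1=v[:,1]; q=(p[:,:2]-c[:2])@v; print(n,"bar",h.sum(),c,np.ptp(q,axis=0),q.min(0),q.max(0),np.degrees(np.arctan2(v1[1],v1[0])))
    k=near&(W[...,2]>.13)&(W[...,2]<.185); p=W[k]
    k2=k&(I[...,0]>I[...,2]+30)
    print("knob",k.sum(),k2.sum(),W[k].mean(0),W[k2].mean(0), W[k2].std(0))
    d=near&(abs(W[...,2]-.036)<.004); p=W[d]
    print("disc",d.sum(),p.min(0),p.max(0))
    q=near&(abs(W[...,2]-.012)<.004); p=W[q]; print("ptr?",q.sum(),p.mean(0),p.min(0),p.max(0))
E
```

```text
top bar 239 [ 0.54370623 -0.08926265  0.23748906] [0.01847237 0.07958905] [-0.00860271 -0.04110725] [0.00986967 0.0384818 ] -168.61851163618672
knob 356 315 [ 0.63093752 -0.07001309  0.15543636] [ 0.63593965 -0.06961259  0.15636706] [0.01570936 0.0133133  0.0088911 ]
disc 3546 [ 0.40738672 -0.22857842  0.03200076] [0.68268967 0.04897386 0.03999703]
ptr? 310 [ 0.4085995  -0.09535289  0.01150629] [ 0.34009913 -0.27212574  0.00800179] [0.73557396 0.1049642  0.01599411]
side bar 337 [ 0.54186825 -0.09260205  0.23582933] [0.02053979 0.0801348 ] [-0.01208318 -0.04186068] [0.00845661 0.03827412] -168.95565373717898
knob 651 375 [ 0.60955432 -0.08308845  0.15327183] [ 0.63586451 -0.07614122  0.15607467] [0.01260607 0.01193346 0.00801322]
disc 4494 [ 0.4050857  -0.23039161  0.03200047] [0.68208797 0.04987644 0.03996372]
ptr? 407 [ 0.37398364 -0.10013298  0.01172404] [ 0.34027482 -0.11942996  0.0080104 ] [ 0.41103361 -0.0779148   0.01598067]
```

The top view shows the tall jar at (346,195) on the far side, and the pointer at (354,305) facing the robot. The bar is at (355,222). I'll refine the axis and pointer direction next.

```bash
python3 - <<'E'
import numpy as np
from scipy.optimize import least_squares
for n in("top","side"):
    z=np.load(n+"0.npz"); W=z["W"]; I=z["img"].astype(int)
    rr=np.hypot(W[...,0]-.543,W[...,1]+.09)
    d=(rr<.17)&(abs(W[...,2]-.036)<.005); p=W[d][:,:2]
    # outer edge: max radius per angle bin
    a=np.arctan2(p[:,1]+.09,p[:,0]-.543); r=np.hypot(p[:,0]-.543,p[:,1]+.09)
    E=np.array([p[(b==np.arange(1))] if 0 else p[np.where(m)[0][np.argmax(r[m])]] for b in [0] for m in [(np.digitize(a,np.linspace(-np.pi,np.pi,61))==k) for k in range(1,61)] if m.sum()>3])
    s=least_squares(lambda c:np.hypot(E[:,0]-c[0],E[:,1]-c[1])-c[2],[.543,-.09,.14],loss="soft_l1",f_scale=.002).x
    print(n,"axis",s)
    q=(rr>.145)&(rr<.25)&(W[...,0]<.42)&(abs(W[...,1]+.1)<.05)&(W[...,2]>.007)&(W[...,2]<.02); p=W[q]
    print("ptr",q.sum(),p.min(0),p.max(0))
    for lo in np.arange(.30,.41,.01):
        m=(p[:,0]>=lo)&(p[:,0]<lo+.01)
        if m.sum()>3: print(round(lo+.005,3),p[m][:,1].min(),p[m][:,1].max(),p[m][:,1].mean())
    m=p[:,0]>.325; print(np.polyfit(p[m,0],p[m,1],1), p[:,:2].mean(0))
    c=p[:,:2].mean(0)-[.543,-.0905]; print(np.degrees(np.arctan2(c[1],c[0]))%360)
E
```

```text
top axis [ 0.54485108 -0.08918913  0.13864587]
ptr 351 [ 0.29638259 -0.14935116  0.00700701] [ 0.40068294 -0.05021833  0.01993821]
0.315 -0.1487666431007156 -0.09788777290813125 -0.11245915511635705
0.325 -0.11464261492890723 -0.0616768249823415 -0.09852469404430926
0.335 -0.14342733538163735 -0.06452824742652588 -0.10119501718856759
0.345 -0.11805214707770761 -0.08379491557313687 -0.10063402529896581
0.355 -0.14913619098971076 -0.08374949834337778 -0.10291323522934565
0.365 -0.14935116492461237 -0.050218327148571607 -0.09829825656709104
0.375 -0.1152289735014416 -0.08106776547387787 -0.09785402128161753
0.385 -0.13253178538413551 -0.08106844306331118 -0.0990356757997409
0.395 -0.1152034041618108 -0.0643435437397663 -0.0975550876905706
[ 0.03441745 -0.11226296] [ 0.35921876 -0.1000901 ]
182.9871067537632
side axis [ 0.54291147 -0.09181415  0.13810278]
ptr 495 [ 0.31129918 -0.11970865  0.00739794] [ 0.39944508 -0.0779148   0.01598067]
0.315 -0.10952551474410588 -0.09534699747839215 -0.10289769258953288
0.325 -0.11739982825508655 -0.0847707415011093 -0.10112404607795375
0.335 -0.11956952980932067 -0.08260095270970291 -0.10194325280940789
0.345 -0.11970864904948897 -0.08291383092860038 -0.10157216938878805
0.355 -0.11883953362941468 -0.08187657858732156 -0.10134546444802542
0.365 -0.11807766055119362 -0.08084995941863304 -0.10092898957587267
0.375 -0.11942996467541045 -0.0816538778215048 -0.10030813187334821
0.385 -0.11647091745057969 -0.07875870263290152 -0.09950423769263507
0.395 -0.11602119669962419 -0.07791479618941177 -0.10022357774585568
[ 0.03112211 -0.11210363] [ 0.35851845 -0.10094918]
183.24181350768234
```

Emit:
move_arm --pt "0 0 -40 0" --pt "0 0 -80 0" --pt "0 0 -80 0" --hand -1

```text
t: 0.65
eef_pos: [0.1624, 0.5792, 0.3195]
orientation: [3.132, 0.002, 2.869]
contact_force: [0.5, 0.5, 1.4]
finger_gap: 0.999
```

Emit:
move_arm --pt "-12 -12 0 0.05" --pt "-36 -36 0 0.15" --pt "-64 -63 0 0.27" --pt "-92 -91 0 0.39" --pt "-120 -119 0 0.51" --pt "-148 -147 0 0.63" --pt "-176 -174 0 0.75" --pt "-204 -202 0 0.87" --pt "-232 -230 0 0.99" --pt "-260 -258 0 1.11" --pt "-288 -285 0 1.23" --pt "-316 -313 0 1.35" --pt "-344 -341 0 1.47" --pt "-372 -369 0 1.59" --pt "-400 -396 0 1.71" --pt "-428 -424 0 1.83" --pt "-456 -452 0 1.95" --pt "-482 -478 0 2.07" --pt "-504 -500 0 2.18" --pt "-520 -515 0 2.28"

```text
t: 2.32
eef_pos: [0.5245, -0.0611, 0.3109]
orientation: [3.141, 0.0, 0.581]
contact_force: [0.3, 0.9, -0.8]
finger_gap: 1.001
```

Emit:
move_arm --pt "0 15 0 0.12" --pt "-1 28 0 0.24" --pt "-1 36 0 0.34" --pt "-1 37 0 0.39" --pt "-1 37 0 0.39" --pt "-1 37 0 0.39" --pt "-1 37 0 0.39"

```text
t: 2.9
eef_pos: [0.5433, -0.0893, 0.3115]
orientation: [3.142, -0.0, 0.201]
contact_force: [1.0, 0.4, 0.8]
finger_gap: 1.0
```

```bash
python3 - <<'E'
from h import *
s=sensors.sense(); print(s["t"],s["eef_pos"],s["orientation"],s["joint_positions"])
f=eyes.grab_frame("side"); save(f,"side1.png")
yaw=s["orientation"][2]; d=np.array([.543,-.0905])-s["eef_pos"][:2]
print("tool xy",1e3*(d@[np.cos(yaw),np.sin(yaw)]),1e3*(d@[np.sin(yaw),-np.cos(yaw)]),"spin",yaw-np.radians(11.2))
E
```

```text
2.9 [ 0.54332446 -0.08930538  0.3114553 ] [ 3.14156688e+00 -2.87375395e-04  2.01012261e-01] [-4.00594351e-01 -1.23314625e-02  1.24341186e-01  1.70721747e+00
  1.41395253e-04  2.53998606e+00]
tool xy -0.5564444701135408 1.1057802349772903 spin 0.005535384937886356
```

View pics/side1.png

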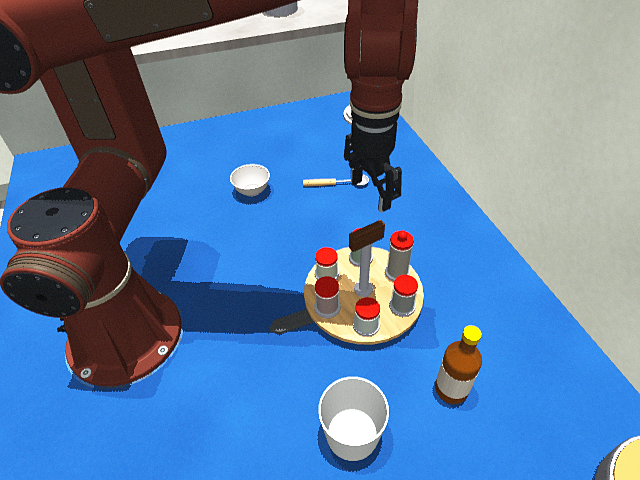

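The fingers are open and straddle the bar at about (366,236). The side view shows nothing in the way, so I'll descend.

Emit:
move_arm --pt "0 1 20 0" --pt "0 1 45 0" --pt "0 1 70 0" --pt "0 1 92 0" --pt "0 1 106 0.005" --pt "0 1 114 0.005" --pt "0 1 114 0.005" --pt "0 1 114 0.005"

```text
t: 3.62
eef_pos: [0.5436, -0.0904, 0.1979]
orientation: [3.141, -0.0, 0.195]
contact_force: [-0.8, 0.5, 0.0]
finger_gap: 1.0
```

Emit:
move_arm --pt "0 0 0 0" --pt "0 0 0 0" --pt "0 0 0 0" --pt "0 0 0 0" --pt "0 0 0 0" --pt "0 0 0 0" --pt "0 0 0 0" --pt "0 0 0 0" --pt "0 0 0 0" --pt "0 0 0 0" --hand 1 --grip_force 40

```text
t: 4.45
eef_pos: [0.5434, -0.0884, 0.1979]
orientation: [-3.138, -0.001, 0.195]
contact_force: [-2.6, 11.5, 5.6]
finger_gap: 0.205
```

```bash
python3 - <<'E'
from h import *
s=sensors.sense(); print(s)
for n in("side","top"):
    f=eyes.grab_frame(n); save(f,n+"2.png")
E
```

```text
{'t': 4.45, 'joint_positions': array([-0.40085683, -0.05034117, -0.12030076,  1.50219834,  0.003481  ,
        2.54541989]), 'joint_velocities': array([-0.00044091,  0.00087905,  0.00035378,  0.0005363 , -0.00032357,
        0.00053558]), 'joint_torque': array([ -6.3359423 , -45.12429357,  50.04333258,  -2.86835678,
        -2.53328718,  -0.08103039]), 'eef_pos': array([ 0.54335305, -0.08836994,  0.19788279]), 'orientation': array([-3.13794764e+00, -8.27789682e-04,  1.95312055e-01]), 'contact_force': array([-2.57779161, 11.53026351,  5.59953322]), 'wrist_torque': array([ 1.97116034,  0.51388478, -0.12422476]), 'finger_gap': 0.20480871143467566}
```

View pics/side2.png

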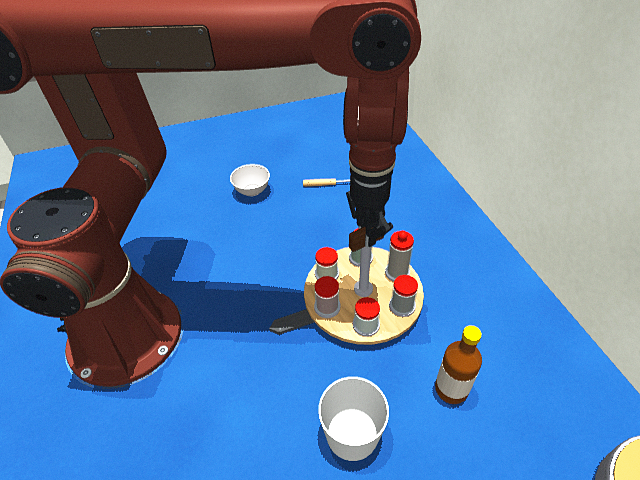

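Emit:
move_arm --pt "0 -2 0 0" --pt "0 -3 0 -0.03" --pt "0 -3 0 -0.09" --pt "0 -3 0 -0.17" --pt "0 -3 0 -0.26" --pt "0 -3 0 -0.35" --pt "0 -3 0 -0.44" --pt "0 -3 0 -0.53" --pt "0 -3 0 -0.62" --pt "0 -3 0 -0.71" --pt "0 -3 0 -0.8" --pt "0 -3 0 -0.88" --pt "0 -3 0 -0.94" --pt "0 -3 0 -0.98" --pt "0 -3 0 -1.0" --pt "0 -3 0 -1.0" --pt "0 -3 0 -1.0"

```text
t: 5.97
eef_pos: [0.5431, -0.0881, 0.1978]
orientation: [3.141, 0.001, 1.193]
contact_force: [-2.0, -3.4, 5.8]
finger_gap: 0.213
```

```bash
python3 - <<'E'
from h import *
s=sensors.sense(); print(s["contact_force"],s["wrist_torque"],s["joint_positions"],s["orientation"])
f=eyes.grab_frame("side"); save(f,"side3.png")
E
```

```text
[-1.97393989 -3.39980787  5.7931348 ] [-0.32396608  0.57063546  0.09683874] [-3.98115416e-01 -5.32162148e-02 -1.23166522e-01  1.50004708e+00
 -7.23886064e-04  1.55094565e+00] [3.14080824e+00 7.39601666e-04 1.19253101e+00]
```

View pics/side3.png

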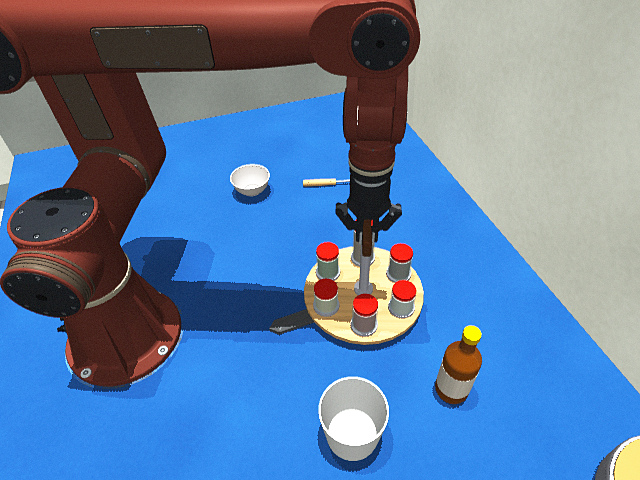

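The tall jar has turned ccw and now stands behind the bar at about (366,240). The forces are small. 2.0 rad of turn remain.

Emit:
move_arm --pt "0 0 0 -0.03" --pt "0 0 0 -0.1" --pt "0 0 0 -0.2" --pt "0 0 0 -0.3" --pt "0 0 0 -0.4" --pt "0 0 0 -0.5" --pt "0 0 0 -0.6" --pt "0 0 0 -0.7" --pt "0 0 0 -0.8" --pt "0 0 0 -0.9" --pt "0 0 0 -1.0" --pt "0 0 0 -1.1" --pt "0 0 0 -1.2" --pt "0 0 0 -1.3" --pt "0 0 0 -1.4" --pt "0 0 0 -1.5" --pt "0 0 0 -1.6" --pt "0 0 0 -1.68" --pt "0 0 0 -1.74" --pt "0 0 0 -1.78"

```text
t: 7.68
eef_pos: [0.5426, -0.0884, 0.1979]
orientation: [-3.14, -0.0, 2.975]
contact_force: [-6.0, -4.6, 6.1]
finger_gap: 0.205
```

Emit:
move_arm --pt "0 0 0 -0.05" --pt "0 0 0 -0.1" --pt "0 0 0 -0.15" --pt "0 0 0 -0.19" --pt "0 0 0 -0.21" --pt "0 0 0 -0.22" --pt "0 0 0 -0.22" --pt "0 0 0 -0.22" --pt "0 0 0 -0.22"

```text
t: 8.43
eef_pos: [0.5426, -0.0885, 0.1978]
orientation: [-3.14, -0.001, -3.091]
contact_force: [-5.6, -4.8, 6.2]
finger_gap: 0.205
```

```bash
python3 - <<'E'
from h import *
s=sensors.sense(); print(s["contact_force"],s["wrist_torque"],s["joint_positions"],s["orientation"],s["eef_pos"],s["finger_gap"])
for n in("side","top"):
    f=eyes.grab_frame(n); save(f,n+"4.png"); W=cloud(f); I=f["img"].astype(int)
    rr=np.hypot(W[...,0]-.543,W[...,1]+.089)
    red=(I[...,0]>I[...,1]+60)&(I[...,0]>I[...,2]+60)&(rr<.14)
    k=red&(W[...,2]>.125)&(W[...,2]<.18)&(rr>.06); c=np.nanmean(W[k],0)-[.543,-.089,0]; print(n,"knob",k.sum(),c,np.degrees(np.arctan2(c[1],c[0]))%360)
    q=(rr>.145)&(rr<.25)&(W[...,0]<.42)&(abs(W[...,1]+.1)<.03)&(W[...,2]>.007)&(W[...,2]<.02); 
    print(q.sum(),np.nanmean(W[q],0))
    # low lids
    m=(red&(W[...,2]>.10)&(W[...,2]<.122)&(rr>.05)).astype(np.uint8)
    N,L=cv2.connectedComponents(m)
    for i in range(1,N):
        if (L==i).sum()>25:
            p=W[L==i].mean(0)-[.543,-.089,0]; print((L==i).sum(),p,np.degrees(np.arctan2(p[1],p[0]))%360,np.hypot(p[0],p[1]))
E
```

```text
[-5.64854015 -4.83777187  6.21578029] [-0.82782046  1.13326736  0.09016396] [-0.39846868 -0.05336025 -0.12329098  1.50078523 -0.00206286 -0.4488471 ] [-3.13969925e+00 -8.22724413e-04 -3.09121510e+00] [ 0.54256049 -0.08847461  0.19784438] 0.20519420813032743
side knob 418 [-0.0990946  -0.01164157  0.15656656] 186.70036169668543
497 [ 0.35883112 -0.10089077  0.01160468]
337 [-0.05398841  0.07801931  0.11608523] 124.68276004226983 0.09487761152047557
360 [0.09630449 0.00163635 0.11610161] 0.9734400963064233 0.0963183864205508
378 [ 0.05307217 -0.08386736  0.10385288] 302.3260711561772 0.09924912404156426
450 [-0.0451421  -0.09024926  0.11639024] 243.42607653283847 0.10090955874550281
top knob 0 [nan nan nan] nan
175 [ 0.34932451 -0.10720102  0.01254395]
105 [ 0.05048504 -0.0925049   0.10517646] 298.6237383021198 0.10538451423675642
263 [-0.04426254 -0.08963543  0.11681885] 243.71955164826454 0.0999684053146215<stdin>:7: RuntimeWarning: Mean of empty slice
```

View pics/side4.png

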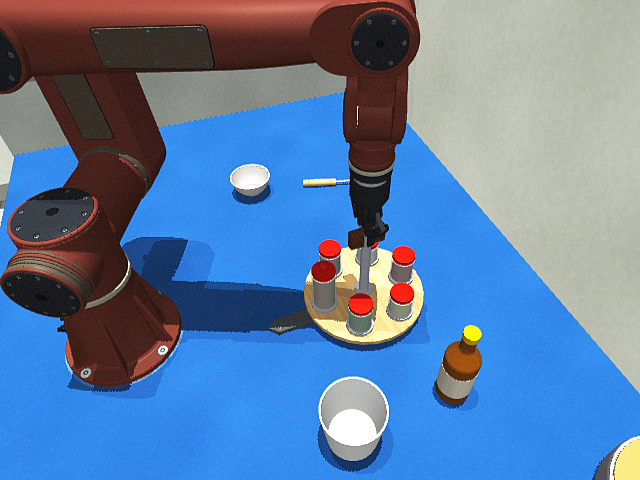

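View pics/top4.png

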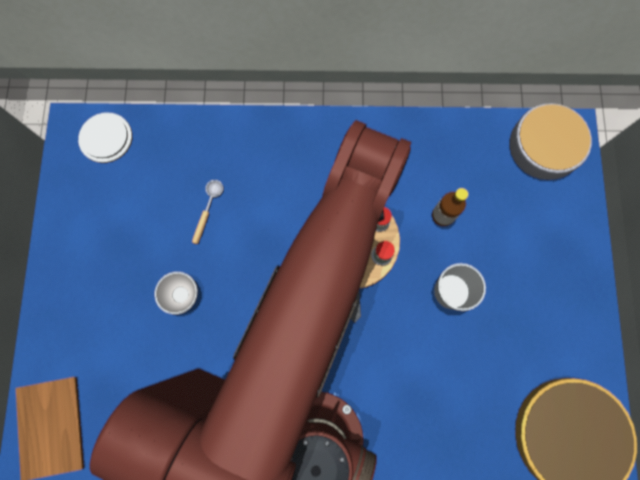

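Lid angles (mean 182.9°), bar yaw (182.9°) and pointer (about 182–184°) agree to within about 1°. The grip is holding and the arm is settled, so I'm handing in.

```bash
python3 - <<'E'
from h import *
print(ticket.job_done()); s=sensors.sense(); print(s["t"],s["finger_gap"],s["contact_force"])
E
```

```text
the job is handed in; nothing more can be done
None
the job is handed in; nothing more can be done
```

I turned the carousel about 3.0 rad counter-clockwise by its bar handle and stopped with the tall jar at the front. The gripper is still closed on the bar at 40 N. The commanded turn never went above about 1.2 rad/s, well under the 5 rad/s limit.

**Alignment:** The tool's yaw is 182.9° and the four flat lids I could see average 182.9°. The pointer's direction comes out at about 182–184° depending on how I measured it. That is roughly 1° of disagreement against the 7.5° allowed.

**Reading that disagreed:** The side camera put the tall jar's lid at 186.7°. That camera sees only the near side of the lid; allowing for this by the offset seen in the first pictures gives about 183.5°. The top camera could not see the jar because the arm was in the way.

**Grip and surroundings:** The last readings showed an opening of 0.205, a side force of about 7 N, and the grasp point within a few mm of the bar's centre. I took no measure of the turntable's speed, but the tool pose was steady before I handed in. The bowl, tub, oil bottle and spoon appear where they started in the last pictures.

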